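# Blow off the board nest with the push-pull air knob

### The job

Give the board nest a puff of air: on the white control box, pull the wide mushroom-headed knob straight up to its on stop, leave it out for about a second, then push it fully back in and let go. Leave the thin pull knob and the rotary dial on the same box as they are.

Things in the scene. Friction and masses are not known exactly. Their poses are not given: they have to be found in the camera images.
- air_grip (a point): Centre of the air knob's head: round black mushroom, 40 mm across, 18 mm thick (its vertical rim 11 mm high), on a 16 mm steel stem. The point is on its vertical axis; the head's top is 9.5 mm above it, the box's top 32.5 mm below it (knob in; a collar 30 mm wide, 6 mm high surrounds the stem). Its y axis runs along the row of controls, x across the box, z up (the way it pulls out).
- air (a joint): How far the air knob is out, in m: 0 = fully in (off, as it starts), 0.030 = the on stop. A stiff vertical slide (about 5 N of friction either way, firm end stops) that stays where it is left. The box is fixed, white with an aluminium top, 170 x 300 x 60 mm high, its three controls in a row down the middle, 90 mm apart, in any order; a low board nest adjoins its far side.
- slim_top (a point): Centre of the top of the thin pull knob, not to be touched: a plain black cylinder 18 mm across, its top 36 to 56 mm above the box's top as it may have been left in or out (it slides vertically).
- dial_tip (a point): Tip of the pointer bar of the rotary dial, not to be turned: a black disc 42 mm across with a bar grip 34 mm long, 10 mm wide and 27 mm high above the box's top; the point is at one end of the bar, 17 mm from the dial's axis, which is vertical. The dial may stand at many angles.

How it is judged (in metres and radians):
On the way:
1. the air knob is pulled out to its on stop (at least 22 of its 30 mm) and left there for half a second (value of joint air above 0.022 m), for 0.5 s.
At the end, for the whole second after the job is handed in: The air knob, after having been on, is back in within 6 mm and released; the thin pull knob and the dial's pointer tip are within 6 mm of where they were at the start (value of joint air below 0.006 m and distance of each of slim_top, dial_tip from where it was at the start of the episode below 0.006 m); the robot touches nothing.
It fails at once if the thin pull knob is moved by more than 6 mm (distance of slim_top from where it was at the start of the episode above 0.006 m).
It fails at once if the dial is turned by more than about 20 degrees (its pointer tip moved by more than 6 mm) (distance of dial_tip from where it was at the start of the episode above 0.006 m).
It also fails if it takes over 32 s, if anything falls off the work surface, if the arm or the gripper's body presses on something with over 40 N, if the wrist force passes 120 N, or if a joint passes its speed limit or range.

### The arm

A 6-joint arm with a two-finger parallel gripper is mounted at the origin on the work surface. World frame = base frame: x ahead of the robot, y to its left, z up, the work surface at z = 0. Lengths are in m, angles in degrees, forces in N, time in s.
With the tool pointing down it reaches from about 0.4 to 0.825 m from the base axis. Payload 7 kg.
Tool frame: the origin (TCP) lies midway between the tips of the shut fingers; the grasp point (between the pads) lies 19 mm behind it; z points along the fingers, y is the line along which they close (so a half turn about z gives the same grasp; the last joint's range is limited). The gripper opens to 88 mm and grips with 3 to 60 N. Pads are 19 mm wide; open, the fingers measure 130 mm over their backs; the gripper's body (78 mm by 193 mm) begins 47 mm behind the grasp point.
Start: joints at [90.304, 20.546, 0.682, 0, -70.136, -16.507], TCP at [0.188, 0.648, 0.227] pointing down, gripper open.
Joint ranges: [-176.03, 176.03], [-82.01, 121.73], [-58.28, 71.71], [-173.87, 95.51], [-174.79, -0.11], [-173.66, 173.66]. Speed limits (degrees/s): [136.94, 136.94, 172.46, 180, 180, 180].

### API

Orientations are given as [roll, pitch, yaw] about the fixed x, y, z axes, in that order (R = Rz(yaw) Ry(pitch) Rx(roll)).
In Python, from plant import ctrl, viewer, close_job gives the robot as it stands. The module is installed in compiled form; this text tells all that it offers.
- The arm moves only by the tool step_arm, never from a script. Its argument "moves" is a list that holds one entry, the list of rows, each a list of 5 numbers: the shift along the world's x, y, z in cm, then the turn about the world's z in rad, then the finger opening in cm, from 0 to 8.76. In form: [[[tx, ty, tz, twist, grip], ...]]. A call has 1 to 10 rows; each row shifts and turns the commanded pose from where the row before left it; what a row does not reach is not made up. A row lasts 1/10 s, in which the tool goes at most 50 mm and 8.59 degrees, less where a joint would pass 70% of its speed; a pose out of reach is approached as far as the arm can. A call with a gripper value outside its range is refused whole. The fingers move at their own pace and stop on an object; the grip force is fixed at half the most. Time passes only in rows, so rows that do not move let the fingers close. It gives the time, the measured TCP pose, the force, the opening and the grip force at its end, in the units of the state.
- ctrl.get_obs(): the state, without advancing time (a new reading comes with each control period).
- viewer.snapshot(name): name is "scene" or "top" or "wrist"; returns (picture, depth): 420x560x3 uint8, blue, green, red; 420x560 float32, m along the optical axis (not along the pixel's ray), 0 where there is no reading.
- viewer.camera_info(name): a dict with "camera_matrix" (3x3 intrinsics, pixels), "eye" and "orientation" of the camera in the world. Camera axes: x right, y down, z forward; pixel columns grow to the right and rows downward; lengths in m; the calibration is good to about 2 mm. A picture is of the moment at which its call begins: read the wrist's pose just before it. camera_info takes no time and is no camera call; for the wrist camera it gives the pose at the moment of the call.
- close_job(): hands the job in; it is judged then, once.
The state is a dict: "clock": time; "joint_pos": joint angles; "qvel": joint speeds; "tau": joint torques, N m; "tool_pos": TCP position; "orientation": TCP orientation; "force": force on the tool from outside, world axes, zero at the start; "moment": the same for the moment, N m; "opening": finger opening in m; "gripper_force": force on a finger pad.
Only numpy, scipy, OpenCV 4.12 (cv2) and the standard library are available. Lean on these libraries where they do the work, as an engineer would, in place of code of your own. Each camera call takes 0.05 s, during which the arm holds its last target. There are 200 camera calls.

## Working session

There is one attempt and no reset: what is moved stays moved. The work goes in short steps, Python scripts to look and compute and a tool call to move; the robot and the scene stay as the last step left them, time stands still between calls to the robot, and variables do not carry over. Pictures are saved under pics/ and viewed, at most 10 in all, crops included, and the job is handed in when it is done.

Besides the shell and the picture viewer there is one more tool, called after "Emit:" as name(argument=value, ...) on one line, values as JSON. step_arm: Moves the arm, as the interface text tells. Its arguments: {"type":"object","properties":{"moves":{"type":"array","items":{"type":"array","items":{"type":"array","items":{"type":"number"}}}}},"required":["moves"]}

```bash
mkdir -p pics; python3 - <<'E'
from plant import ctrl, viewer
import cv2,numpy as np
s=ctrl.get_obs();print(s['clock'],s['tool_pos'],s['orientation'],s['opening'])
for n in("top","scene"):
    p,d=viewer.snapshot(n);i=viewer.camera_info(n);np.savez(f'{n}.npz',p=p,d=d,K=i['camera_matrix'],e=i['eye']);print(i)
    cv2.imwrite(f'pics/{n}.png',p)
E
```

```text
0.0 [0.18823436 0.64770421 0.22561156] [ 1.79903084e+02 -7.33105939e-03 -1.62094136e+01] 0.08773891055222582
{'camera_matrix': array([[426.46002707,   0.        , 283.93980576],
       [  0.        , 426.46002707, 205.97158785],
       [  0.        ,   0.        ,   1.        ]]), 'eye': array([0.47720262, 0.0819543 , 0.92213983]), 'orientation': array([-173.67109822,   -2.05050297,  -88.75298606])}
{'camera_matrix': array([[469.85841281,   0.        , 280.66151359],
       [  0.        , 469.85841281, 206.00385257],
       [  0.        ,   0.        ,   1.        ]]), 'eye': array([ 1.02358814, -0.23295582,  0.56864165]), 'orientation': array([-128.60117419,    0.7229828 ,   55.62540307])}
```

View pics/top.png

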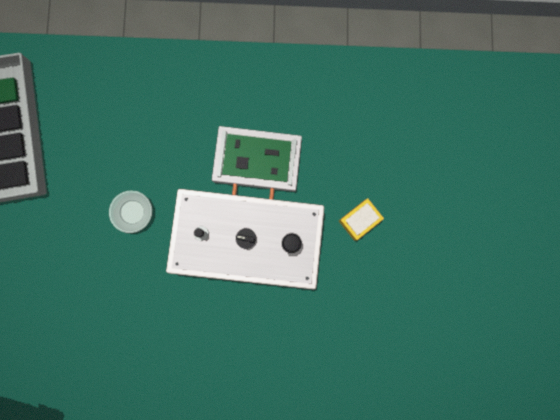

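View pics/scene.png

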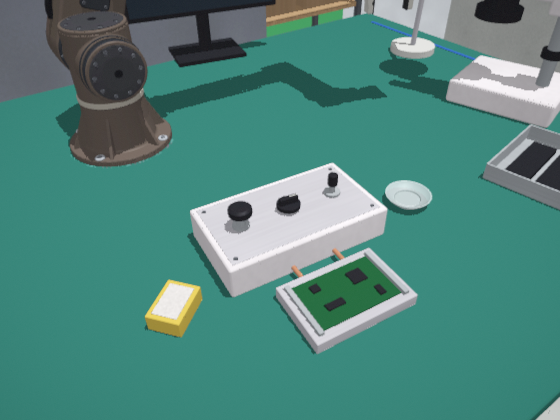

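The top view shows the thin knob at (199,233), the dial at (246,238) and the air knob at (291,243). The scene view shows the same order, with the air knob head at (240,211).

```bash
cat >h.py <<'E'
import numpy as np,cv2
from scipy.spatial.transform import Rotation as R
def ray(uv,i,z):
    d=R.from_euler('xyz',i['orientation'],degrees=True).as_matrix()@np.linalg.inv(i['camera_matrix'])@[*uv,1]
    return i['eye']+d*(z-i['eye'][2])/d[2]
def blobs(p,roi,th=60,mina=30):
    x0,y0,x1,y1=roi
    m=(p[y0:y1,x0:x1].max(2)<th).astype('u1')
    n,l,st,c=cv2.connectedComponentsWithStats(m)
    return [(c[k]+[x0,y0],st[k][2:]) for k in range(1,n) if st[k][4]>mina]
E
python3 - <<'E'
from h import *
from plant import viewer
for n,roi in(("top",(180,205,312,275)),("scene",(215,165,350,225))):
    i=viewer.camera_info(n);p=np.load(n+'.npz')['p']
    for c,s in blobs(p,roi): print(n,c,s,'z.10',ray(c,i,.10).round(4),'z.0925',ray(c,i,.0925).round(4))
E
```

```text
top [292.79375 243.73125] [ 18  19 160] z.10 [0.4964 0.0359 0.1   ] z.0925 [0.4966 0.0355 0.0925]
top [248.765625 239.59375 ] [18  9 64] z.10 [0.5024 0.1206 0.1   ] z.0925 [0.5027 0.121  0.0925]
scene [332.60377358 179.22641509] [  9  14 106] z.10 [0.5264 0.2081 0.1   ] z.0925 [0.5184 0.2152 0.0925]
scene [288.31055901 204.28881988] [ 23  17 322] z.10 [0.5391 0.1061 0.1   ] z.0925 [0.5314 0.1116 0.0925]
scene [239.44891641 210.69040248] [ 23  19 323] z.10 [0.5078 0.0337 0.1   ] z.0925 [0.4996 0.038  0.0925]
```

Emit:
step_arm(moves=[[[1.55,-3.05,0,-0.07,8.7],[1.55,-3.05,0,-0.07,8.7],[1.55,-3.05,0,-0.07,8.7],[1.55,-3.05,0,-0.07,8.7],[1.55,-3.05,0,-0.07,8.7],[1.55,-3.05,0,-0.07,8.7],[1.55,-3.05,0,-0.07,8.7],[1.55,-3.05,0,-0.07,8.7],[1.55,-3.05,0,-0.07,8.7],[1.55,-3.05,0,-0.07,8.7]]])

```text
clock: 1.1
tool_pos: [0.3436, 0.3416, 0.2264]
orientation: [180.0, -0.0, -56.5]
force: [0.4, 0.0, -0.0]
opening: 0.087
gripper_force: 0.0
```

Emit:
step_arm(moves=[[[1.55,-3.05,0,-0.07,8.7],[1.55,-3.05,0,-0.07,8.7],[1.55,-3.05,0,-0.07,8.7],[1.55,-3.05,0,-0.07,8.7],[1.55,-3.05,0,-0.07,8.7],[1.55,-3.05,0,-0.07,8.7],[1.55,-3.05,0,-0.07,8.7],[1.55,-3.05,0,-0.07,8.7],[1.55,-3.05,0,-0.07,8.7],[0,0,0,0,8.7]]])

```text
clock: 2.1
tool_pos: [0.4836, 0.0659, 0.2261]
orientation: [179.9, -0.1, -92.7]
force: [-0.3, 1.0, -0.8]
opening: 0.0871
gripper_force: 0.0
```

```bash
python3 - <<'E'
from plant import ctrl, viewer
from h import *
s=ctrl.get_obs();print(s['clock'],s['tool_pos'],s['orientation'],s['opening'],s['joint_pos'])
i=viewer.camera_info('wrist');p,d=viewer.snapshot('wrist');print(i)
np.savez('w.npz',p=p,d=d,i=i)
cv2.imwrite('pics/w1.png',p)
for c,b in blobs(p,(0,0,560,420),60,400): print(c,b,ray(c,i,.102).round(4))
E
```

```text
2.1 [0.48356089 0.06585344 0.22605585] [ 1.79946563e+02 -5.49143777e-02 -9.27263242e+01] 0.08709589315166584 [ 3.09107778e+01  2.75265739e+00 -2.22115431e+01  1.77698255e-02
 -6.51107088e+01 -3.36446169e+01]
{'camera_matrix': array([[325.22033557,   0.        , 279.64407855],
       [  0.        , 325.22033557, 212.70213169],
       [  0.        ,   0.        ,   1.        ]]), 'eye': array([ 0.48119199, -0.00165634,  0.38407176]), 'orientation': array([ 1.65411756e+02, -6.85688772e-02,  1.77271174e+02])}
[261.31637312 175.18851924] [  45   45 1533] [0.4987 0.0372 0.102 ]
[310.31677273 324.88774143] [  560   186 53742] [0.4596 0.1872 0.102 ]
```

View pics/w1.png

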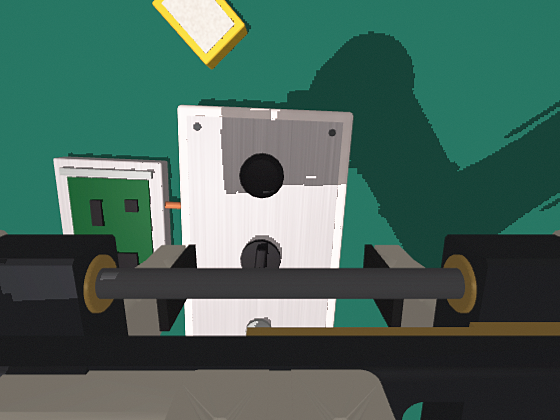

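The wrist view shows the air head at (261,175) and the dial at (260,252). Air is at about (0.499, 0.037), which agrees with the other views.

Emit:
step_arm(moves=[[[0.75,-1.45,0,-0.025,8.7],[0.75,-1.45,0,-0.025,8.7],[0,0,-2.5,0,8.7],[0,0,-2.5,0,8.7],[0,0,-2.5,0,8.7],[0,0,-2.5,0,8.7],[0,0,-2.0,0,8.7],[0,0,-1.5,0,8.7],[0,0,0,0,8.7],[0,0,0,0,8.7]]])

```text
clock: 3.15
tool_pos: [0.4978, 0.0402, 0.0918]
orientation: [180.0, -0.0, -95.2]
force: [0.1, 1.7, -0.4]
opening: 0.0869
gripper_force: 0.0
```

```bash
python3 - <<'E'
from plant import ctrl, viewer
from h import *
print(ctrl.get_obs()['tool_pos'])
p,d=viewer.snapshot('wrist');cv2.imwrite('pics/w2.png',p)
E
```

```text
[0.49779634 0.04022623 0.09181163]
```

View pics/w2.png

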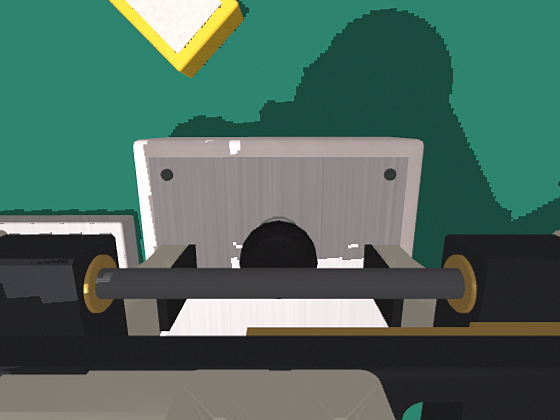

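The knob (column ~278) is centred between the fingers (~280). I'll correct y slightly, go down and close.

Emit:
step_arm(moves=[[[0.1,-0.3,-1.1,0,8.7],[0,0,-1.0,0,8.7],[0,0,0,0,8.7],[0,0,0,0,3.5],[0,0,0,0,3.5],[0,0,0,0,3.5],[0,0,0,0,3.5],[0,0,0,0,3.5],[0,0,0,0,3.5],[0,0,0,0,3.5]]])

```text
clock: 4.2
tool_pos: [0.4984, 0.0366, 0.0706]
orientation: [180.0, -0.0, -95.3]
force: [-2.1, 2.5, 4.6]
opening: 0.0381
gripper_force: 30.0
```

Emit:
step_arm(moves=[[[0,0,0.3,0,3.5],[0,0,0.3,0,3.5],[0,0,0.3,0,3.5],[0,0,0.3,0,3.5],[0,0,0.3,0,3.5],[0,0,0.3,0,3.5],[0,0,0.3,0,3.5],[0,0,0.3,0,3.5],[0,0,0.3,0,3.5],[0,0,0.3,0,3.5]]])

```text
clock: 5.2
tool_pos: [0.4985, 0.0366, 0.1007]
orientation: [180.0, -0.0, -95.3]
force: [-3.1, 2.8, -6.3]
opening: 0.0382
gripper_force: 30.0
```

```bash
python3 - <<'E'
from plant import ctrl, viewer
from h import *
s=ctrl.get_obs();print(s['tool_pos'],s['force'],s['opening'])
p,d=viewer.snapshot('scene');cv2.imwrite('pics/s2.png',cv2.resize(p[120:280,150:400],None,fx=3,fy=3))
E
```

```text
[0.49847247 0.03659961 0.10066252] [-3.13438328  2.80598955 -6.25876637] 0.0381811014110273
```

View pics/s2.png

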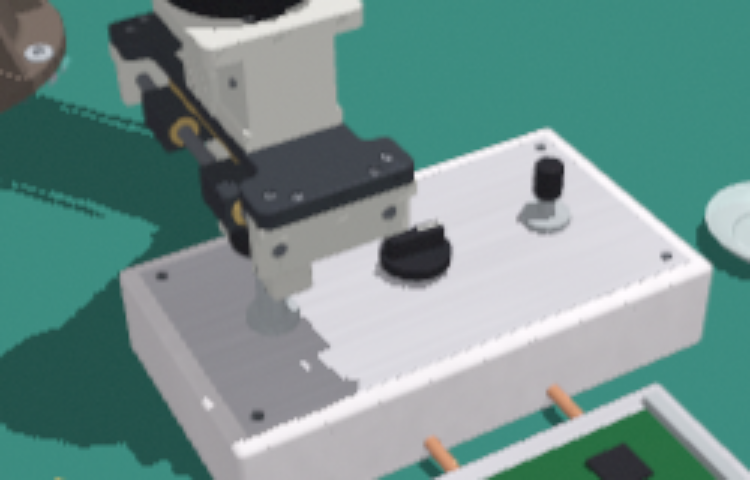

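The knob is out: the steel stem shows below the fingers at crop (275,305), the opening hasn't changed, and the dial and thin knob are untouched. I'll hold for a second, then push it back.

Emit:
step_arm(moves=[[[0,0,0,0,3.5],[0,0,0,0,3.5],[0,0,0,0,3.5],[0,0,0,0,3.5],[0,0,0,0,3.5],[0,0,0,0,3.5],[0,0,0,0,3.5],[0,0,0,0,3.5],[0,0,0,0,3.5],[0,0,0,0,3.5]]])

```text
clock: 6.25
tool_pos: [0.4985, 0.0366, 0.1007]
orientation: [180.0, -0.0, -95.3]
force: [-5.2, 2.8, -1.8]
opening: 0.0379
gripper_force: 30.0
```

Emit:
step_arm(moves=[[[0,0,-0.3,0,3.5],[0,0,-0.3,0,3.5],[0,0,-0.3,0,3.5],[0,0,-0.3,0,3.5],[0,0,-0.3,0,3.5],[0,0,-0.3,0,3.5],[0,0,-0.3,0,3.5],[0,0,-0.3,0,3.5],[0,0,-0.3,0,3.5],[0,0,-0.3,0,3.5]]])

```text
clock: 7.25
tool_pos: [0.4986, 0.0366, 0.0712]
orientation: [180.0, -0.0, -95.3]
force: [-7.0, 2.9, 3.4]
opening: 0.0382
gripper_force: 30.0
```

Emit:
step_arm(moves=[[[0,0,-0.05,0,3.5],[0,0,0,0,3.5],[0,0,0,0,3.5]]])

```text
clock: 7.55
tool_pos: [0.4985, 0.0366, 0.0706]
orientation: [180.0, -0.0, -95.3]
force: [-7.2, 4.3, 3.0]
opening: 0.0383
gripper_force: 30.0
```

Emit:
step_arm(moves=[[[0,0,0,0,8.7],[0,0,0,0,8.7],[0,0,0,0,8.7],[0,0,0,0,8.7],[0,0,0,0,8.7],[0,0,0,0,8.7],[0,0,0,0,8.7],[0,0,1,0,8.7],[0,0,2,0,8.7],[0,0,2.5,0,8.7]]])

```text
clock: 8.55
tool_pos: [0.4983, 0.0364, 0.1256]
orientation: [179.9, -0.1, -95.3]
force: [0.7, 0.1, 0.5]
opening: 0.0868
gripper_force: 0.0
```

Emit:
step_arm(moves=[[[0,0,2.5,0,8.7],[0,0,2.5,0,8.7],[0,0,2.5,0,8.7],[0,0,2,0,8.7],[0,0,0,0,8.7],[0,0,0,0,8.7],[0,0,0,0,8.7]]])

```text
clock: 9.25
tool_pos: [0.4983, 0.0365, 0.2196]
orientation: [179.9, -0.0, -95.3]
force: [-0.6, -0.2, -0.0]
opening: 0.0867
gripper_force: 0.0
```

```bash
python3 - <<'E'
from plant import ctrl, viewer
from h import *
s=ctrl.get_obs();print(s['tool_pos'],s['force'],s['opening'])
p,d=viewer.snapshot('scene');q=np.load('scene.npz')['p']
for a in(q,p): print([(c.round(1),b) for c,b in blobs(a,(215,165,350,225))])
cv2.imwrite('pics/s3.png',cv2.resize(p[120:280,150:400],None,fx=3,fy=3))
E
```

```text
[0.49833343 0.03652274 0.21962883] [-0.57006518 -0.23477743 -0.02869984] 0.08665025657632293
[(array([332.6, 179.2]), array([  9,  14, 106], dtype=int32)), (array([288.3, 204.3]), array([ 23,  17, 322], dtype=int32)), (array([239.4, 210.7]), array([ 23,  19, 323], dtype=int32))]
[(array([332.6, 179.3]), array([  9,  14, 105], dtype=int32)), (array([288.3, 204.3]), array([ 23,  17, 321], dtype=int32)), (array([239.3, 210.7]), array([ 24,  19, 340], dtype=int32))]
```

View pics/s3.png

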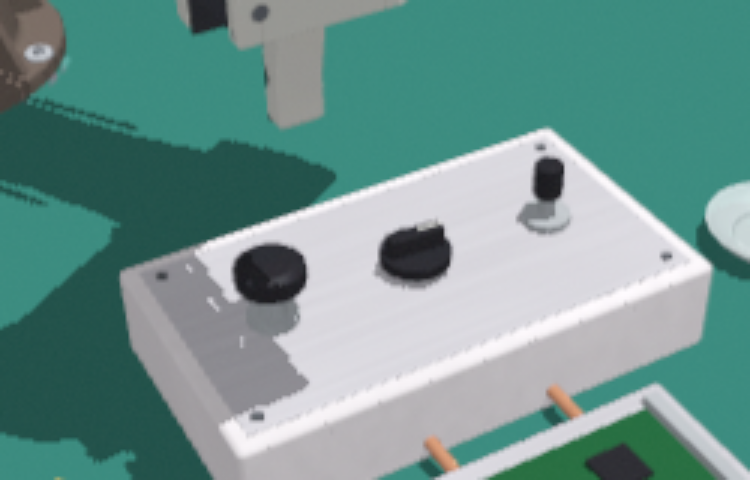

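All three controls are at their starting pixels: the air knob is back in at crop (270,272) and the gripper is clear.

```bash
python3 -c "
from plant import close_job
print(close_job())"
```

```text
the job is handed in; nothing more can be done
None
```

I pulled the air knob up about 30 mm, held it out for about a second while still gripped, pushed it fully back in and let go. The thin knob and dial show no movement in the camera image, and the job is handed in; no verdict came back.

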